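# Count along the jar rack and push the jar into the third gap

## Robot

A 6-joint arm with a two-finger parallel gripper is mounted at the origin on the work surface. World frame = base frame: x ahead of the robot, y to its left, z up, the work surface at z = 0. Lengths are in m, angles in degrees, forces in N, time in s.
With the tool pointing down it reaches from about 0.4 to 0.925 m from the base axis. Payload 12.5 kg.
Tool frame: the origin (TCP) lies where the fingers leave the gripper's body, on its centre line; the fingertips stand 78 mm ahead of it and the grasp point (between the pads) lies 59 mm ahead of it; z points along the fingers, y is the direction in which the jaws open and shut (so a half turn about z gives the same grasp; the last joint's range is limited). The gripper opens to 95 mm and grips with 3 to 60 N. Pads are 20 mm wide; open, the fingers measure 119 mm over their backs; the gripper's body (75 mm by 180 mm) begins 59 mm behind the grasp point.
Start: joints at [-73.144, 28.126, 89.318, -0, 62.55, -6.05], TCP at [0.243, -0.576, 0.292] pointing down, gripper open.
Joint ranges: [-177.58, 177.58], [-47.91, 125.51], [2.72, 160], [-65.01, 245.01], [3.68, 167.84], [-153.87, 153.87]. Speed limits (degrees/s): [127.2, 127.2, 159.86, 180, 180, 180].

## Interface

Orientations are given as [roll, pitch, yaw] about the fixed x, y, z axes, in that order (R = Rz(yaw) Ry(pitch) Rx(roll)).
In Python, from cell import env gives the robot as it stands.
- The arm moves only by the shell command python3 -m inch 'ROWS' [FORCE]. ROWS is JSON, a list of rows, each a list of 7 numbers: the turn, a rotation vector about the tool's x, y, z in units of 6 degrees (1.0 is 6 degrees), then the shift along the tool's x, y, z in units of 30 mm (1.0 is 30 mm), then the finger opening in mm, from 0 to 95.1. A call has exactly 10 rows; each row is the pose to reach, as a shift and turn from the pose commanded when the call began, along the tool's axes at that moment; what a row does not reach only later rows make up. A row lasts 1/12 s, in which the tool goes at most 41.7 mm and 7.16 degrees, less where a joint would pass 70% of its speed; a pose out of reach is approached as far as the arm can. A call with a gripper value outside its range is refused whole. The fingers move at their own pace and stop on an object; FORCE is the grip in N (left out, the last holds). Time passes only in rows, so rows that repeat a pose let the fingers close, or fill a call up. It gives the time, the measured TCP pose, the force and the opening at its end, in the units of the state.
- env.sense(): the state, without advancing time (a new reading comes with each control period).
- env.read_camera(name): name is "scene" or "top" or "wrist"; returns the picture (384x512x3 uint8, red, green, blue); there is no depth.
- env.camera_params(name): a dict with "K" (3x3 intrinsics, pixels), "xyz" and "orientation" of the camera in the world. Camera axes: x right, y down, z forward; pixel columns grow to the right and rows downward; lengths in m; the calibration is good to about 2 mm. A picture is of the moment at which its call begins: read the wrist's pose just before it. camera_params takes no time and is no camera call; for the wrist camera it gives the pose at the moment of the call.
- env.job_done(): hands the job in, once; it reports no verdict.
Trained networks look in the newest picture that a camera, given by its name, has taken for a name from the list of things; names that differ only in an ending like _2 or _b are one class to them, and where a whole thing is asked for, a point or a joint stands for the part that bears it (a point fixed in the world has none). Each returns a list of dicts, best first, with "confidence" (0 to 1); they miss things now and then, are a little off and sometimes report something else, mostly with a low value. They report only what shows in the picture. A call takes as long as a camera call.
- env.boxes_of(camera, name): "box" ([left, top, right, bottom] in pixels, round what is visible of it).
- env.regions_of(camera, name): "pixels" (384x512 bool, what is visible of it) and "box" ([left, top, right, bottom] in pixels, round what is visible of it).
The state is a dict: "t": time; "q": joint angles; "dq": joint speeds; "tau": joint torques, N m; "tcp_pos": TCP position; "eef_rot": TCP orientation; "contact_force": force on the tool from outside, world axes, zero at the start; "moment": the same for the moment, N m; "gripper_width": finger opening in m.
Only numpy, scipy, OpenCV 4.12 (cv2) and the standard library are available. Lean on these libraries where they do the work, as an engineer would, in place of code of your own. Each camera call takes 0.05 s, during which the arm holds its last target. There are 200 camera calls.

## Task

Starting at the end of the wooden jar rack where the mug stands, run a fingertip along the top of the rack's back rail, touching it behind the first, the second and the third gap in turn, and go no further along it. Then push the loose jar that stands in front of the rack across the shelf into that third gap until it is fully home against the rail. Push it only, never lift or tip it, and leave the mug, the amber pot and the jars already in the rack where they are.

Things in the scene. Friction and masses are not known exactly. Their poses are not given: they have to be found in the camera images.
- rack: Light wood rack fixed to the shelf, 356 mm long (y), 50 mm deep (x). Origin: centre of its underside; x from the gap mouths to the back rail, away from the robot; y to the robot's left; z up. Seven dividers, 8 mm thick, 26 mm high, round noses; six gaps 50 mm wide, centres at y = 145, 87, 29, -29, -87, -145 mm, open in front and above, mouths at x = -25 mm, floor is the shelf (z = 0).
- rail_mid (a point): Middle of the top of the back rail, 46 mm above the shelf, at x = +18 mm, y = 0 in the rack's frame. The rail is rigid, 14 mm thick (rack x = +11 to +25 mm), flat on top and runs the rack's whole length. Gaps are 36 mm deep from mouth to rail; a jar that is home touches the rail, its axis at rack x = -10 mm, standing 6 mm proud of the mouth.
- rail_1: The 30 mm long middle stretch of the back rail behind gap 1, numbered from the rack's +y (robot's left) end whatever end the mug is at; origin at the centre of its top face (46 mm above the shelf), axes as the rack's. It is flush with the rest of the rail.
- rail_2: The 30 mm long middle stretch of the back rail behind gap 2, numbered from the rack's +y (robot's left) end whatever end the mug is at; origin at the centre of its top face (46 mm above the shelf), axes as the rack's. It is flush with the rest of the rail.
- rail_3: The 30 mm long middle stretch of the back rail behind gap 3, numbered from the rack's +y (robot's left) end whatever end the mug is at; origin at the centre of its top face (46 mm above the shelf), axes as the rack's. It is flush with the rest of the rail.
- rail_4: The 30 mm long middle stretch of the back rail behind gap 4, numbered from the rack's +y (robot's left) end whatever end the mug is at; origin at the centre of its top face (46 mm above the shelf), axes as the rack's. It is flush with the rest of the rail.
- rail_5: The 30 mm long middle stretch of the back rail behind gap 5, numbered from the rack's +y (robot's left) end whatever end the mug is at; origin at the centre of its top face (46 mm above the shelf), axes as the rack's. It is flush with the rest of the rail.
- rail_6: The 30 mm long middle stretch of the back rail behind gap 6, numbered from the rack's +y (robot's left) end whatever end the mug is at; origin at the centre of its top face (46 mm above the shelf), axes as the rack's. It is flush with the rest of the rail.
- jar_center (a point): The loose jar to be pushed: round, white with a bare metal lid of the same diameter, 42 mm diameter, 32 mm high, about 80 g, standing upright on the shelf in front of the rack; point at its centre, 16 mm above its underside. It slides on the shelf; its z is up.
- jar_b_center (a point): Centre of a like jar already home in one gap of the rack (leave alone).
- jar_c_center (a point): Centre of another like jar already home in another gap of the rack (leave alone).
- cup: White mug, 68 mm diameter, 80 mm high, with a handle, standing upright about 70 mm beyond one end of the rack; it marks the end from which gaps are counted (positive or negative y in the rack's frame). Origin at the centre of its underside. Leave alone.
- pot: Amber glass pot with a metal cap, 60 mm diameter, 75 mm high, about 70 mm beyond the other end of the rack; origin at the centre of its underside. Leave alone.

How it is judged (in metres and radians):
On the way, in this order (a step that is already met when the one before it is completed fails the run):
1. a fingertip touches the rail behind the first gap from the mug's end, the jar still outside the rack (x of jar_center in the frame of rack below -0.03 m and ((y of cup in the frame of rack above 0 m and contact force between the fingers and rail_1 above 0.3 N) or (y of cup in the frame of rack below 0 m and contact force between the fingers and rail_6 above 0.3 N))), for 0.05 s.
2. a fingertip touches the rail behind the second gap from the mug's end, the jar still outside the rack (x of jar_center in the frame of rack below -0.03 m and ((y of cup in the frame of rack above 0 m and contact force between the fingers and rail_2 above 0.3 N) or (y of cup in the frame of rack below 0 m and contact force between the fingers and rail_5 above 0.3 N))), for 0.05 s.
3. a fingertip touches the rail behind the third gap from the mug's end, the jar still outside the rack (x of jar_center in the frame of rack below -0.03 m and ((y of cup in the frame of rack above 0 m and contact force between the fingers and rail_3 above 0.3 N) or (y of cup in the frame of rack below 0 m and contact force between the fingers and rail_4 above 0.3 N))), for 0.05 s.
4. the jar is home in the third gap from the mug's end (x of jar_center in the frame of rack between -0.015 and -0.005 m and height (world z) of jar_center below 0.02 m and angle between jar_center's own z axis and vertical below 0.1 rad and ((y of cup in the frame of rack above 0 m and y of jar_center in the frame of rack between 0.021 and 0.037 m) or (y of cup in the frame of rack below 0 m and y of jar_center in the frame of rack between -0.037 and -0.021 m))), for 0.2 s.
At the end, for the whole second after the job is handed in: The loose jar stands upright on the shelf in the third gap counted from the mug's end, within 5 mm of touching the rail, at rest (all of step 4 and linear speed of jar below 0.01 m/s).
It fails at once if the loose jar is lifted more than 8 mm (height (world z) of jar_center above 0.024 m).
It fails at once if the loose jar is tipped more than 0.35 rad (angle between jar_center's own z axis and vertical above 0.35 rad).
It fails at once if the mug, the pot or a jar in the rack is moved more than 12 mm (distance of any of jar_b_center, jar_c_center, cup, pot from where it was at the start of the episode above 0.012 m).
It fails at once if a finger touches the rail behind the fourth or a later gap counted from the mug's end ((y of cup in the frame of rack above 0 m and (contact force between the fingers and rail_4 above 0.3 N or contact force between the fingers and rail_5 above 0.3 N or contact force between the fingers and rail_6 above 0.3 N)) or (y of cup in the frame of rack below 0 m and (contact force between the fingers and rail_3 above 0.3 N or contact force between the fingers and rail_2 above 0.3 N or contact force between the fingers and rail_1 above 0.3 N))).
It also fails if it takes over 64 s, if anything falls off the work surface, if the arm or the gripper's body presses on something with over 40 N, if the wrist force passes 120 N, or if a joint passes its speed limit or range.

## Working session

There is one attempt and no reset: what is moved stays moved. The work goes in short steps, Python scripts to look and compute and a shell command to move; the robot and the scene stay as the last step left them, time stands still between calls to the robot, and variables do not carry over. Pictures are saved under pics/ and viewed, about 8 in all and at most 12, crops included, and the job is handed in when it is done.

```bash
mkdir -p pics
cat > h.py <<'E'
import numpy as np, cv2
from scipy.spatial.transform import Rotation as R
from cell import env
def snap(c,f):
    im=env.read_camera(c); cv2.imwrite('pics/'+f,im[:,:,::-1]); return im
def cam(c):
    p=env.camera_params(c); o=np.array(p['orientation'],float)
    M=o if o.shape==(3,3) else R.from_euler('xyz',o,degrees=True).as_matrix()
    return np.array(p['K']),np.array(p['xyz']),M
def ray(c,uv,z):
    K,t,M=cam(c); d=M@np.linalg.inv(K)@[uv[0],uv[1],1]; return t+d*(z-t[2])/d[2]
def proj(c,P):
    K,t,M=cam(c); q=K@(M.T@(np.array(P)-t)); return q[:2]/q[2]
E
python3 - <<'E'
from h import *
for c in('top','scene'):
    snap(c,c+'0.png'); print(c,env.camera_params(c))
    for n,z in(('rack',.03),('jar_center',.032),('cup',.08),('pot',.075)):
        for b in env.boxes_of(c,n)[:4]:
            x=b['box']; m=((x[0]+x[2])/2,(x[1]+x[3])/2)
            print(n,np.round(b['confidence'],2),np.round(x),np.round(ray(c,m,z),3))
print(env.sense())
E
```

```text
top {'K': array([[373.69471227,   0.        , 256.28248799],
       [  0.        , 373.69471227, 193.65880278],
       [  0.        ,   0.        ,   1.        ]]), 'xyz': array([0.42342877, 0.0301311 , 0.83177472]), 'orientation': array([-169.75621032,   -0.42927249,  -89.77738866])}
rack 0.63 [205. 144. 362. 198.] [ 0.619 -0.035  0.03 ]
jar_center 0.61 [239. 234. 261. 255.] [0.458 0.037 0.032]
cup 0.89 [383. 173. 426. 222.] [ 0.553 -0.279  0.08 ]
cup 0.64 [344. 170. 360. 178.] [ 0.602 -0.172  0.08 ]
pot 0.94 [153. 132. 186. 168.] [0.653 0.208 0.075]
scene {'K': array([[389.53251033,   0.        , 252.98188452],
       [  0.        , 389.53251033, 196.14280926],
       [  0.        ,   0.        ,   1.        ]]), 'xyz': array([0.92392848, 0.42765695, 0.65271943]), 'orientation': array([-138.3705469 ,   -0.99708299,  140.52770757])}
rack 0.9 [178. 147. 272. 272.] [0.633 0.    0.03 ]
jar_center 0.79 [289. 177. 310. 198.] [0.47  0.052 0.032]
jar_center 0.22 [203. 180. 211. 197.] [ 0.629 -0.07   0.032]
cup 0.64 [160. 103. 203. 147.] [ 0.581 -0.235  0.08 ]
cup 0.31 [186. 167. 199. 179.] [ 0.649 -0.087  0.08 ]
pot 0.81 [269. 265. 306. 315.] [0.676 0.232 0.075]
{'t': 0.5, 'q': array([-7.31451873e+01,  2.81283262e+01,  8.93214258e+01, -2.01763913e-03,
        6.25495345e+01, -6.05154241e+00]), 'dq': array([-0.00592846,  0.0690753 , -0.10032638,  0.06882174,  0.04195959,
       -0.15745746]), 'tau': array([-2.07819161e-03, -6.12052274e+01, -2.58284479e+01,  6.92810467e-02,
        4.48557269e-02, -6.17054440e-06]), 'tcp_pos': array([ 0.24326798, -0.57570381,  0.29222284]), 'eef_rot': array([1.79999479e+02, 1.85572609e-03, 2.29072852e+01]), 'contact_force': array([ 0.37550205, -0.14836979,  0.27272786]), 'moment': array([-0.00855121,  0.00710232, -0.0194687 ]), 'gripper_width': 0.09501603008014876}
```

View pics/top0.png

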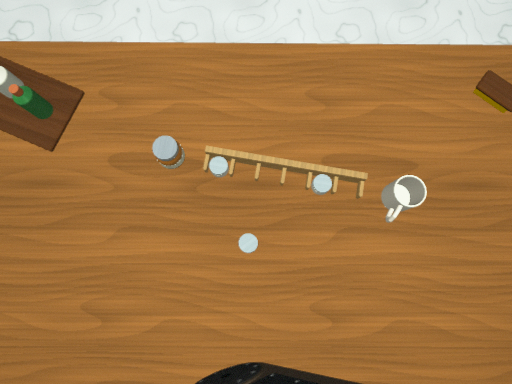

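View pics/scene0.png

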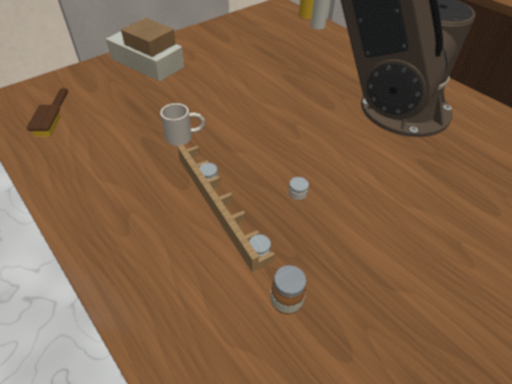

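Mug at the −y end (top view, pixel 408,192), so the first, second and third gaps are 6, 5 and 4. Jars sit at pixels (218,166) in gap 1 and (322,183) in gap 5. Loose jar at (248,243). Next I fit the rack's pose with a silhouette model.

```bash
cat > fit.py <<'E'
from h import *
from scipy.optimize import minimize
def boxes():
    B=[(11,25,-178,178,0,46)]
    for i in range(7):
        y=174-58*i; B.append((-25,11,y-4,y+4,0,26))
    return B
def render(c,p):
    m=np.zeros((384*4,512*4),np.uint8); Rz=R.from_euler('z',p[2]).as_matrix()
    K,t,M=cam(c)
    for b in boxes():
        P=np.array([[x,y,z] for x in b[:2] for y in b[2:4] for z in b[4:]])/1000@Rz.T+[p[0],p[1],0]
        q=(P-t)@M@K.T; q=q[:,:2]/q[:,2:]
        cv2.fillConvexPoly(m,cv2.convexHull(((q+.5)*4*16).astype(np.int32)),255,shift=4)
    return cv2.resize(m,(512,384),interpolation=cv2.INTER_AREA)/255.
def mask(c):
    env.read_camera(c); r=env.regions_of(c,'rack'); return r[0]['pixels'].astype(float)
if __name__=='__main__':
    for cs in(['top'],['scene'],['top','scene']):
        ms={c:mask(c) for c in cs}
        f=lambda p:sum(np.abs(render(c,p)-ms[c]).sum() for c in cs)
        best=minimize(f,[.625,-.035,np.radians(-10)],method='Nelder-Mead',options=dict(initial_simplex=[[.625,-.035,-.17],[.64,-.035,-.17],[.625,-.02,-.17],[.625,-.035,-.05]],maxiter=150))
        print(cs,np.round(best.x,4),np.degrees(best.x[2]),best.fun,[m.sum() for m in ms.values()])
    for c in('top','scene'):
        env.read_camera(c)
        for n,z in(('jar_center',.016),('cup',.04),('pot',.037)):
            for r in env.regions_of(c,n):
                v,u=np.nonzero(r['pixels'])
                if len(u): print(c,n,round(r['confidence'],2),np.round(ray(c,(u.mean(),v.mean()),z),4),len(u))
    im=env.read_camera('top'); o=im[:,:,::-1].copy(); m=render('top',best.x)
    cs,_=cv2.findContours((m>.5).astype(np.uint8),0,2)
    o=cv2.resize(o[120:280,130:450],None,fx=2.5,fy=2.5,interpolation=cv2.INTER_CUBIC)
    for k in cs: cv2.polylines(o,[((k-[130,120]+.5)*2.5).astype(int)],True,(255,0,0),1)
    cv2.imwrite('pics/fit.png',o)
E
python3 fit.py
```

```text
['top'] [ 0.6189 -0.0355 -0.1695] -9.713034065908918 238.0823529411765 [np.float64(2387.0)]
['scene'] [ 0.6189 -0.0365 -0.1724] -9.875823679900613 430.9294117647059 [np.float64(2386.0)]
['top', 'scene'] [ 0.6189 -0.0359 -0.1683] -9.642921280664176 621.0509803921568 [np.float64(2348.0), np.float64(2476.0)]
top jar_center 0.57 [0.4642 0.0424 0.016 ] 293
top jar_center 0.54 [ 0.635  -0.0697  0.016 ] 128
top cup 0.71 [ 0.5649 -0.292   0.04  ] 1332
top pot 0.87 [0.6598 0.219  0.037 ] 795
scene jar_center 0.57 [0.4626 0.0426 0.016 ] 370
scene jar_center 0.42 [ 0.6314 -0.0119  0.016 ] 2446
scene cup 0.61 [ 0.5643 -0.2922  0.04  ] 1144
scene pot 0.57 [0.6595 0.2183 0.037 ] 1424
```

View pics/fit.png

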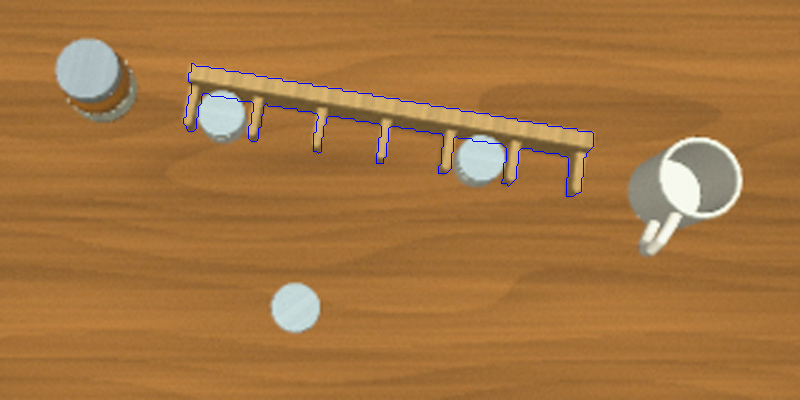

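The fit overlays the rack cleanly: rack ≈ (0.619, −0.036), yaw ≈ −9.7°. Loose jar ≈ (0.4635, 0.0425). Next: move towards a point above the rail behind gap 6, fingers closed, tool x along rack x.

```bash
cat >> h.py <<'E'
RX,RY,YAW=.619,-.036,-9.7
def rack2w(x,y):
    a=np.radians(YAW); return RX+x*np.cos(a)-y*np.sin(a), RY+x*np.sin(a)+y*np.cos(a)
def w2rack(X,Y):
    a=np.radians(YAW); X-=RX;Y-=RY; return X*np.cos(a)+Y*np.sin(a), -X*np.sin(a)+Y*np.cos(a)
def go(x,y,tipz):
    "units from the present pose to put fingertips at rack x,y and height tipz, yaw=YAW"
    s=env.sense(); M=R.from_euler('xyz',s['eef_rot'],degrees=True)
    T=np.array([*rack2w(x,y),tipz+.078]); D=R.from_euler('xyz',[180,0,YAW],degrees=True)
    print('turn',np.round((M.inv()*D).as_rotvec(degrees=True)/6,2),'shift',np.round(M.inv().apply(T-s['tcp_pos'])/.03,2))
    t=s['tcp_pos']; print('t',round(s['t'],2),'rack xy',np.round(w2rack(t[0],t[1]),4),'tip z',round(t[2]-.078,4),'F',np.round(s['contact_force'],2),'w',round(s['gripper_width'],4))
E
python3 -m inch '[[0,0,0.54,0.9,-0.4,0.1,0],[0,0,1.08,1.8,-0.8,0.2,0],[0,0,1.63,2.7,-1.2,0.3,0],[0,0,2.17,3.6,-1.6,0.4,0],[0,0,2.71,4.5,-2,0.5,0],[0,0,3.26,5.4,-2.4,0.6,0],[0,0,3.8,6.3,-2.8,0.7,0],[0,0,4.34,7.2,-3.2,0.8,0],[0,0,4.89,8.1,-3.6,0.9,0],[0,0,5.43,9,-4,1,0]]' 5
python3 -c "
from h import *
go(.018,-.145,.10)"
```

```text
t: 2.18
tcp_pos: [0.4461, -0.3589, 0.2623]
eef_rot: [180.0, -0.0, -9.8]
contact_force: [0.8, -0.1, 0.3]
gripper_width: 0.0336
turn [ 0.   -0.   -0.02] shift [ 4.45 -6.76  2.81]
t 2.18 rack xy [-0.116  -0.3475] tip z 0.1843 F [ 0.83 -0.08  0.34] w 0.0336
```

```bash
python3 -m inch '[[0,0,0,0.5,-0.75,0.3,0],[0,0,0,1,-1.5,0.6,0],[0,0,0,1.5,-2.25,0.9,0],[0,0,0,2,-3,1.3,0],[0,0,0,2.5,-3.8,1.6,0],[0,0,0,3,-4.6,1.9,0],[0,0,0,3.5,-5.4,2.2,0],[0,0,0,4,-6.1,2.5,0],[0,0,0,4.4,-6.75,2.8,0],[0,0,0,4.4,-6.75,2.8,0]]'
python3 - <<'E'
from h import *
go(.018,-.145,.046)
im=snap('wrist','w1.png'); o=im[:,:,::-1].copy()
for y in(-.145,-.087,-.029):
    for x in (.011,.025):
        p=proj('wrist',[*rack2w(x,y),.046]); print(np.round(p)); cv2.circle(o,tuple(int(v) for v in p),3,(255,0,0),-1)
cv2.imwrite('pics/w1.png',o)
E
```

```text
t: 3.02
tcp_pos: [0.611, -0.1796, 0.1765]
eef_rot: [-180.0, 0.1, -9.5]
contact_force: [-0.4, 0.5, -0.8]
gripper_width: 0.0006
turn [-0.01  0.01  0.03] shift [0.06 0.07 1.75]
t 3.02 rack xy [ 0.0164 -0.1429] tip z 0.0985 F [-0.36  0.5  -0.77] w 0.0006
[260. 223.]
[260. 204.]
[179. 222.]
[178. 203.]
[ 98. 222.]
[ 96. 203.]
```

View pics/w1.png

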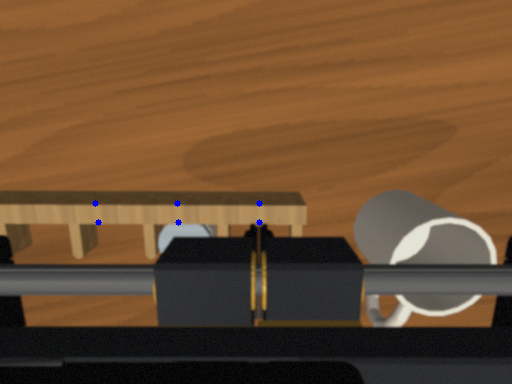

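The dots lie on the light top face of the rail (rows 204–223), and the end divider and jar are where expected. Next I descend to just above the rail.

```bash
python3 -m inch '[[0,0,0,0.05,0.07,0.3,0],[0,0,0,0.05,0.07,0.6,0],[0,0,0,0.05,0.07,0.9,0],[0,0,0,0.05,0.07,1.1,0],[0,0,0,0.05,0.07,1.3,0],[0,0,0,0.05,0.07,1.45,0],[0,0,0,0.05,0.07,1.55,0],[0,0,0,0.05,0.07,1.6,0],[0,0,0,0.05,0.07,1.62,0],[0,0,0,0.05,0.07,1.62,0]]'
python3 -c "
from h import *
go(.018,-.145,.046)"
python3 -m inch '[[0,0,0,0,0,0.02,0],[0,0,0,0,0,0.04,0],[0,0,0,0,0,0.06,0],[0,0,0,0,0,0.08,0],[0,0,0,0,0,0.10,0],[0,0,0,0,0,0.12,0],[0,0,0,0,0,0.13,0],[0,0,0,0,0,0.14,0],[0,0,0,0,0,0.15,0],[0,0,0,0,0,0.15,0]]'
python3 -c "
from h import *
go(.018,-.145,.046)"
```

```text
t: 3.9
tcp_pos: [0.6106, -0.185, 0.1297]
eef_rot: [180.0, -0.0, -9.7]
contact_force: [-0.7, 0.5, -0.1]
gripper_width: 0.0006
turn [ 0.   -0.    0.01] shift [ 0.04 -0.11  0.19]
t 3.9 rack xy [ 0.0168 -0.1483] tip z 0.0517 F [-0.71  0.5  -0.12] w 0.0006
t: 4.73
tcp_pos: [0.6106, -0.1849, 0.1251]
eef_rot: [180.0, 0.0, -9.7]
contact_force: [0.4, -0.4, 0.3]
gripper_width: 0.0002
turn [0.   0.   0.01] shift [ 0.04 -0.11  0.04]
t 4.73 rack xy [ 0.0168 -0.1482] tip z 0.0471 F [ 0.36 -0.36  0.29] w 0.0002
```

```bash
python3 -m inch '[[0,0,0,0,-0.1,0.01,0],[0,0,0,0,-0.1,0.02,0],[0,0,0,0,-0.1,0.03,0],[0,0,0,0,-0.1,0.04,0],[0,0,0,0,-0.1,0.05,0],[0,0,0,0,-0.1,0.06,0],[0,0,0,0,-0.1,0.07,0],[0,0,0,0,-0.1,0.08,0],[0,0,0,0,-0.1,0.08,0],[0,0,0,0,-0.1,0.08,0]]'
python3 -c "
from h import *
go(.018,-.145,.046)"
```

```text
t: 5.57
tcp_pos: [0.6111, -0.1819, 0.1239]
eef_rot: [180.0, -0.0, -9.7]
contact_force: [-3.4, 2.1, 12.8]
gripper_width: 0.0003
turn [ 0.   -0.01  0.  ] shift [ 0.04 -0.01 -0.  ]
t 5.57 rack xy [ 0.0168 -0.1452] tip z 0.0459 F [-3.4   2.07 12.78] w 0.0003
```

Contact at 12.8 N. I now slide along to gap 5, then gap 4.

```bash
python3 -m inch '[[0,0,0,0,-0.2,-0.01,0],[0,0,0,0,-0.4,-0.01,0],[0,0,0,0,-0.6,-0.01,0],[0,0,0,0,-0.8,-0.01,0],[0,0,0,0,-1.0,-0.01,0],[0,0,0,0,-1.2,-0.01,0],[0,0,0,0,-1.4,-0.01,0],[0,0,0,0,-1.6,-0.01,0],[0,0,0,0,-1.8,-0.01,0],[0,0,0,0,-1.9,-0.01,0]]'
python3 -c "
from h import *
go(.018,-.032,.046)"
```

```text
t: 6.4
tcp_pos: [0.6211, -0.1262, 0.1239]
eef_rot: [179.9, -0.1, -9.6]
contact_force: [-1.4, -4.8, 6.7]
gripper_width: 0.0004
turn [ 0.01 -0.02  0.01] shift [ 0.03 -1.88 -0.01]
t 6.4 rack xy [ 0.0173 -0.0885] tip z 0.0459 F [-1.44 -4.85  6.66] w 0.0004
```

```bash
python3 -m inch '[[0,0,0,0,-0.2,0,0],[0,0,0,0,-0.4,0,0],[0,0,0,0,-0.6,0,0],[0,0,0,0,-0.8,0,0],[0,0,0,0,-1.0,0,0],[0,0,0,0,-1.2,0,0],[0,0,0,0,-1.4,0,0],[0,0,0,0,-1.6,0,0],[0,0,0,0,-1.75,0,0],[0,0,0,0,-1.8,0,0]]'
python3 -m inch '[[0,0,0,0,0,0,0],[0,0,0,0,0,0,0],[0,0,0,0,0,-0.2,0],[0,0,0,0,0,-0.5,0],[0,0,0,0,0,-0.9,0],[0,0,0,0,0,-1.3,0],[0,0,0,0,0,-1.6,0],[0,0,0,0,0,-1.8,0],[0,0,0,0,0,-1.8,0],[0,0,0,0,0,-1.8,0]]'
python3 - <<'E'
from h import *
J=[.4635,.0425]; print('jar rack',np.round(w2rack(*J),4))
x,y=w2rack(*J); go(x,y,.10)
E
```

```text
t: 7.23
tcp_pos: [0.6302, -0.0729, 0.1239]
eef_rot: [179.9, -0.1, -9.6]
contact_force: [-1.9, -4.9, 6.8]
gripper_width: 0.0007
t: 8.07
tcp_pos: [0.6297, -0.0726, 0.1774]
eef_rot: [180.0, -0.0, -9.7]
contact_force: [-0.6, -0.1, -0.6]
gripper_width: 0.0003
jar rack [-0.1665  0.0512]
turn [ 0.   -0.01  0.  ] shift [-6.11 -2.85 -0.02]
t 8.07 rack xy [ 0.0167 -0.0343] tip z 0.0994 F [-0.59 -0.14 -0.6 ] w 0.0003
```

All three rail touches were made (6.7 N behind gaps 5 and 4). Next I go above the loose jar with the fingers open.

```bash
python3 -m inch '[[0,0,0,-0.7,-0.3,0,80],[0,0,0,-1.4,-0.65,0,80],[0,0,0,-2.1,-1,0,80],[0,0,0,-2.8,-1.3,0,80],[0,0,0,-3.5,-1.6,0,80],[0,0,0,-4.2,-1.95,0,80],[0,0,0,-4.9,-2.3,0,80],[0,0,0,-5.5,-2.6,0,80],[0,0,0,-6.1,-2.85,0,80],[0,0,0,-6.1,-2.85,0,80]]'
python3 - <<'E'
from h import *
go(-.1665,.0512,.012)
im=snap('wrist','w2.png'); o=im[:,:,::-1].copy()
x=[*rack2w(-.1665,.0512),.032]
cv2.circle(o,tuple(int(v) for v in proj('wrist',x)),4,(0,0,255),-1)
cv2.imwrite('pics/w2.png',o)
for r in env.boxes_of('wrist','jar_center'): print(r)
E
```

```text
t: 8.9
tcp_pos: [0.4608, 0.0438, 0.1766]
eef_rot: [180.0, 0.2, -9.6]
contact_force: [1.0, -0.6, -0.1]
gripper_width: 0.0616
turn [0.   0.03 0.02] shift [0.11 0.03 2.88]
t 8.9 rack xy [-0.1694  0.052 ] tip z 0.0986 F [ 0.95 -0.61 -0.1 ] w 0.0616
{'box': [229.7, 175.5, 286.1, 233.8], 'confidence': 0.56}
```

View pics/w2.png

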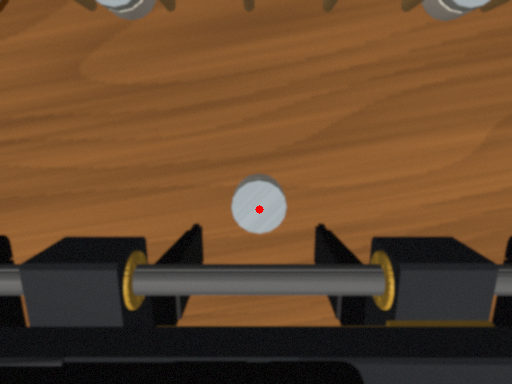

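The jar (lid centre 259,207) is right on the estimate and centred between the fingers. Next: lower the fingers around it, narrow to 52 mm, and push it sideways in front of gap 4.

```bash
python3 -m inch '[[0,0,0,0.05,0.03,0,80],[0,0,0,0.1,0.03,0,80],[0,0,0,0.1,0.03,0.2,80],[0,0,0,0.1,0.03,0.7,80],[0,0,0,0.1,0.03,1.2,80],[0,0,0,0.1,0.03,1.7,80],[0,0,0,0.1,0.03,2.2,80],[0,0,0,0.1,0.03,2.6,80],[0,0,0,0.1,0.03,2.85,80],[0,0,0,0.1,0.03,2.88,80]]'
python3 -m inch '[[0,0,0,0,0,0,52],[0,0,0,0,0,0,52],[0,0,0,0,0,0,52],[0,0,0,0,0,0,52],[0,0,0,0,0,0,52],[0,0,0,0,0,0,52],[0,0,0,0,0,0,52],[0,0,0,0,0,0,52],[0,0,0,0,0,0,52],[0,0,0,0,0,0,52]]' 3
python3 -c "
from h import *
go(-.1665,-.034,.012)"
```

```text
t: 9.83
tcp_pos: [0.4663, 0.0408, 0.0891]
eef_rot: [180.0, 0.1, -9.7]
contact_force: [-0.4, 0.6, -0.7]
gripper_width: 0.08
t: 10.67
tcp_pos: [0.4665, 0.0411, 0.0906]
eef_rot: [180.0, -0.0, -9.7]
contact_force: [-0.2, -0.2, 0.0]
gripper_width: 0.0521
turn [ 0. -0.  0.] shift [-0.11  2.81  0.02]
t 10.67 rack xy [-0.1633  0.0503] tip z 0.0126 F [-0.17 -0.22  0.04] w 0.0521
```

```bash
python3 -m inch '[[0,0,0,0,0.1,0,52],[0,0,0,0,0.25,0,52],[0,0,0,0,0.4,0,52],[0,0,0,0,0.55,0,52],[0,0,0,0,0.7,0,52],[0,0,0,0,0.85,0,52],[0,0,0,0,1,0,52],[0,0,0,0,1.15,0,52],[0,0,0,0,1.3,0,52],[0,0,0,0,1.4,0,52]]'
python3 -m inch '[[0,0,0,0,0.15,0,52],[0,0,0,0,0.3,0,52],[0,0,0,0,0.45,0,52],[0,0,0,0,0.6,0,52],[0,0,0,0,0.75,0,52],[0,0,0,0,0.9,0,52],[0,0,0,0,1.05,0,52],[0,0,0,0,1.2,0,52],[0,0,0,0,1.32,0,52],[0,0,0,0,1.4,0,52]]'
python3 - <<'E'
from h import *
go(-.1665,-.034,.012)
im=env.read_camera('top')
for r in env.regions_of('top','jar_center'): 
    v,u=np.nonzero(r['pixels']); print(r['confidence'],np.round(w2rack(*ray('top',(u.mean(),v.mean()),.03)[:2]),4),len(u))
E
```

```text
t: 11.5
tcp_pos: [0.4593, -0.0009, 0.0906]
eef_rot: [180.0, 0.0, -9.7]
contact_force: [-0.0, 1.2, -0.4]
gripper_width: 0.052
t: 12.33
tcp_pos: [0.4523, -0.0422, 0.0906]
eef_rot: [180.0, -0.0, -9.7]
contact_force: [0.6, 0.4, 0.1]
gripper_width: 0.0521
turn [ 0. -0.  0.] shift [-0.11 -0.01  0.02]
t 12.33 rack xy [-0.1632 -0.0342] tip z 0.0126 F [0.59 0.38 0.1 ] w 0.0521
```

```bash
python3 -m inch '[[0,0,0,0,-0.08,0,60],[0,0,0,0,-0.16,0,80],[0,0,0,0,-0.16,0,80],[0,0,0,0,-0.16,0,80],[0,0,0,0,-0.16,-0.3,80],[0,0,0,0,-0.16,-0.8,80],[0,0,0,0,-0.16,-1.3,80],[0,0,0,0,-0.16,-1.8,80],[0,0,0,0,-0.16,-2.1,80],[0,0,0,0,-0.16,-2.2,80]]'
python3 -m inch '[[0,0,0,-0.2,0,0,20],[0,0,0,-0.4,0,0,20],[0,0,0,-0.6,0,0,20],[0,0,0,-0.8,0,0,20],[0,0,0,-1,0,0,20],[0,0,0,-1.2,0,0,20],[0,0,0,-1.4,0,0,20],[0,0,0,-1.45,0,0,20],[0,0,0,-1.45,0,0,20],[0,0,0,-1.45,0,0,20]]'
python3 - <<'E'
from h import *
go(-.207,-.029,.012)
im=snap('wrist','w3.png')
for c in('wrist','top'):
  env.read_camera(c)
  for r in env.regions_of(c,'jar_center'):
    v,u=np.nonzero(r['pixels'])
    if len(u): print(c,round(r['confidence'],2),np.round(r['box']),np.round(w2rack(*ray(c,(u.mean(),v.mean()),.028)[:2]),4),len(u))
E
```

```text
t: 13.27
tcp_pos: [0.4535, -0.0371, 0.1582]
eef_rot: [180.0, -0.1, -9.7]
contact_force: [0.5, -1.2, 0.4]
gripper_width: 0.0802
t: 14.1
tcp_pos: [0.4105, -0.0298, 0.1567]
eef_rot: [180.0, -0.0, -9.7]
contact_force: [0.1, -0.2, -1.0]
gripper_width: 0.0214
turn [ 0. -0.  0.] shift [-0.01  0.    2.22]
t 14.1 rack xy [-0.2066 -0.029 ] tip z 0.0787 F [ 0.12 -0.22 -1.03] w 0.0214
wrist 0.67 [227. 131. 292. 192.] [-0.1663 -0.0292] 2985
```

View pics/w3.png

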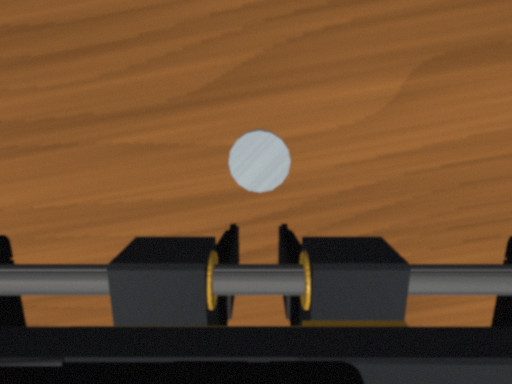

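The jar (260,161) is at rack (−0.166, −0.029), straight in front of gap 4 and centred on the 20 mm finger cradle. Next I lower and push straight in.

```bash
python3 -m inch '[[0,0,0,0,0,0.3,20],[0,0,0,0,0,0.7,20],[0,0,0,0,0,1.1,20],[0,0,0,0,0,1.5,20],[0,0,0,0,0,1.8,20],[0,0,0,0,0,2,20],[0,0,0,0,0,2.15,20],[0,0,0,0,0,2.2,20],[0,0,0,0,0,2.2,20],[0,0,0,0,0,2.2,20]]' 20
python3 -m inch '[[0,0,0,0.1,0,0,20],[0,0,0,0.2,0,0,20],[0,0,0,0.3,0,0,20],[0,0,0,0.4,0,0,20],[0,0,0,0.55,0,0,20],[0,0,0,0.75,0,0,20],[0,0,0,0.95,0,0,20],[0,0,0,1.15,0,0,20],[0,0,0,1.35,0,0,20],[0,0,0,1.55,0,0,20]]'
python3 -m inch '[[0,0,0,0.2,0,0,20],[0,0,0,0.4,0,0,20],[0,0,0,0.6,0,0,20],[0,0,0,0.8,0,0,20],[0,0,0,1,0,0,20],[0,0,0,1.2,0,0,20],[0,0,0,1.4,0,0,20],[0,0,0,1.6,0,0,20],[0,0,0,1.8,0,0,20],[0,0,0,1.9,0,0,20]]'
python3 - <<'E'
from h import *
go(-.0385,-.029,.012)
snap('top','t3.png')
im=snap('wrist','w4.png')
for c in('wrist','top'):
  env.read_camera(c)
  for r in env.regions_of(c,'jar_center'):
    v,u=np.nonzero(r['pixels'])
    if len(u): print(c,round(r['confidence'],2),np.round(r['box']),np.round(w2rack(*ray(c,(u.mean(),v.mean()),.028)[:2]),4),len(u))
E
```

```text
t: 15.18
tcp_pos: [0.4104, -0.0297, 0.0909]
eef_rot: [180.0, -0.0, -9.7]
contact_force: [-0.0, -0.2, -0.4]
gripper_width: 0.0199
t: 16.02
tcp_pos: [0.4568, -0.0376, 0.0906]
eef_rot: [180.0, 0.0, -9.7]
contact_force: [-1.9, -0.3, 1.9]
gripper_width: 0.0203
t: 16.85
tcp_pos: [0.5133, -0.0473, 0.0906]
eef_rot: [180.0, -0.0, -9.7]
contact_force: [-1.8, 0.8, 1.5]
gripper_width: 0.0202
turn [ 0.   -0.01  0.  ] shift [2.13 0.   0.02]
t 16.85 rack xy [-0.1023 -0.029 ] tip z 0.0126 F [-1.78  0.83  1.45] w 0.0202
wrist 0.77 [214. 149. 302. 240.] [-0.0716 -0.0287] 5981
```

View pics/w4.png

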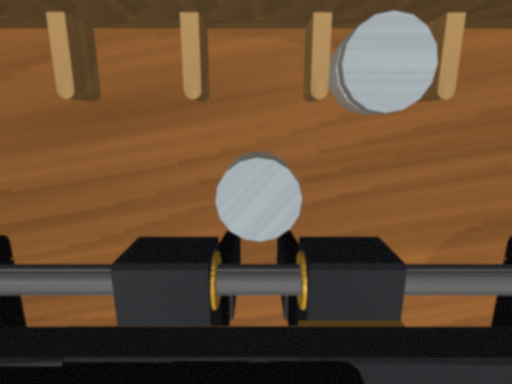

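The jar (259,198) is in the cradle and lined up between the noses of gap 4 (193 and 319, middle 256), within about 1 mm. Push on.

```bash
python3 -m inch '[[0,0,0,0.2,-0.01,0,20],[0,0,0,0.4,-0.02,0,20],[0,0,0,0.6,-0.03,0,20],[0,0,0,0.8,-0.03,0,20],[0,0,0,1,-0.03,0,20],[0,0,0,1.2,-0.03,0,20],[0,0,0,1.4,-0.03,0,20],[0,0,0,1.55,-0.03,0,20],[0,0,0,1.7,-0.03,0,20],[0,0,0,1.8,-0.03,0,20]]'
python3 -m inch '[[0,0,0,0.03,0,0,20],[0,0,0,0.06,0,0,20],[0,0,0,0.09,0,0,20],[0,0,0,0.12,0,0,20],[0,0,0,0.15,0,0,20],[0,0,0,0.18,0,0,20],[0,0,0,0.21,0,0,20],[0,0,0,0.24,0,0,20],[0,0,0,0.27,0,0,20],[0,0,0,0.27,0,0,20]]'
python3 - <<'E'
from h import *
go(-.0385,-.029,.012)
im=env.read_camera('wrist')
for r in env.regions_of('wrist','jar_center'):
    v,u=np.nonzero(r['pixels'])
    if len(u): print(round(r['confidence'],2),np.round(r['box']),np.round(w2rack(*ray('wrist',(u.mean(),v.mean()),.028)[:2]),4),len(u))
E
```

```text
t: 17.98
tcp_pos: [0.5662, -0.0554, 0.0906]
eef_rot: [180.0, -0.0, -9.7]
contact_force: [-0.9, 0.7, 0.1]
gripper_width: 0.0196
t: 18.82
tcp_pos: [0.5739, -0.0567, 0.0906]
eef_rot: [180.0, -0.0, -9.7]
contact_force: [-0.3, 0.4, -1.1]
gripper_width: 0.0199
turn [ 0. -0.  0.] shift [0.08 0.03 0.02]
t 18.82 rack xy [-0.041 -0.028] tip z 0.0126 F [-0.28  0.43 -1.08] w 0.0199
0.91 [214. 163. 300. 243.] [-0.0108 -0.0277] 5757
```

```bash
python3 -m inch '[[0,0,0,0.02,0,0,20],[0,0,0,0.04,0,0,20],[0,0,0,0.06,0,0,20],[0,0,0,0.08,0,0,20],[0,0,0,0.10,0,0,20],[0,0,0,0.12,0,0,20],[0,0,0,0.12,0,0,20],[0,0,0,0.12,0,0,20],[0,0,0,0.12,0,0,20],[0,0,0,0.12,0,0,20]]'
python3 -c "
from h import *
go(-.0385,-.029,.012)"
```

```text
t: 19.75
tcp_pos: [0.5755, -0.0569, 0.0904]
eef_rot: [-180.0, 0.3, -9.7]
contact_force: [-10.5, 0.7, 5.8]
gripper_width: 0.02
turn [-0.    0.05  0.01] shift [0.03 0.04 0.01]
t 19.75 rack xy [-0.0393 -0.0279] tip z 0.0124 F [-10.5    0.73   5.81] w 0.02
```

The push now meets 10.5 N resistance, right where the jar should be home. I back straight off, lift and check.

```bash
python3 -m inch '[[0,0,0,-0.1,0,0,20],[0,0,0,-0.2,0,0,20],[0,0,0,-0.4,0,0,20],[0,0,0,-0.7,0,0,20],[0,0,0,-1,0,0,20],[0,0,0,-1.3,0,0,20],[0,0,0,-1.6,0,-0.2,20],[0,0,0,-1.9,0,-0.8,20],[0,0,0,-2.1,0,-1.6,20],[0,0,0,-2.2,0,-2.4,20]]'
python3 - <<'E'
from h import *
im=snap('wrist','w5.png')
for r in env.regions_of('wrist','jar_center'):
    v,u=np.nonzero(r['pixels'])
    if len(u): print(round(r['confidence'],2),np.round(r['box']),np.round(w2rack(*ray('wrist',(u.mean(),v.mean()),.028)[:2]),4),len(u))
E
```

```text
t: 20.58
tcp_pos: [0.5106, -0.0458, 0.1634]
eef_rot: [180.0, 0.1, -9.7]
contact_force: [1.1, 0.7, 0.9]
gripper_width: 0.0198
0.88 [226.  46. 289. 108.] [-0.0065 -0.0279] 3322
0.45 [310.  41. 381. 111.] [-0.0077 -0.0853] 3846
```

View pics/w5.png

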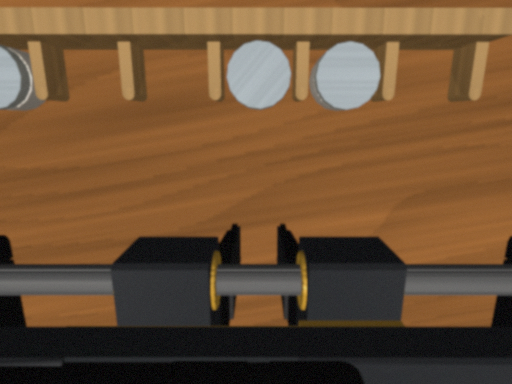

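The jar (258,75) stands upright in gap 4, level with the neighbouring home jar (346,75). Done, so I hand in.

```bash
python3 -c "
from cell import env
print(env.job_done())"
```

```text
the job is handed in; nothing more can be done
None
```

I ran the fingertips along the rail and pushed the loose jar into the third gap from the mug. I handed the job in after about 21 s of the 64 s allowed; the hand-in reports no verdict.

- **Counting end:** the mug stands at the rack's −y end, so the first, second and third gaps are 6, 5 and 4.
- **Rail:** I slid the closed fingertips along the top of the rail, touching behind gaps 6, 5 and 4. The upward forces read there were about 12.8, 6.7 and 6.8 N. I lifted off at rack y ≈ −34 mm, short of gap 3.
- **Jar:** I pushed it sideways until it was in front of gap 4, then pushed it straight in with two fingers 20 mm apart. I stopped when it met about 10 N of resistance, with the tool where I expected it for a jar that is home, then backed straight off.
- **Last check:** in the wrist picture the jar stands upright in gap 4, level with the home jar in gap 5. I measured it at rack x ≈ −6.5 mm, y ≈ −28 mm. The home jar reads −7.7 mm the same way, and its true value is −10 mm, so this reading runs about 2 mm high and the jar is home to within about 1 mm.
- **Left alone:** the jar in gap 5 was still in place in that picture. I did not measure the mug, the amber pot or the gap 1 jar again at the end, but the arm was not taken close to them and I saw no unexpected forces.
- **Failed check:** the top camera did not find the loose jar once the gripper was over it, so the later positions come from the wrist camera alone.

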